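# Take down the heel press and pack the pair of heels

### The job

The glue in the heel press has set: take the stack apart from the top down. Set the iron weight on the middle of the round cork mat, lay the press board flat in its wooden rest between the corner stops, then stand the two heels upright in the light cardboard carton, one in about the middle of each half, so that it is loaded evenly. Set everything down rather than dropping it, do not shove or tip the carton, and leave the polish tin and the hammer alone.

Things in the scene. Friction and masses are not known exactly. Their poses are not given: they have to be found in the camera images.
- weight: iron press weight on top of the stack, upright, round about its z axis: disc 50 diameter x 28 high, narrow neck (16 diameter, about 30 to 34 above the underside), and on top a round grip knob 28 diameter from 37 to 56 above the underside. About 0.45 kg. Origin at the centre of its underside, z up
- press_board: plain plywood press board under the weight, bridging the two heels: 40 wide (x) x 110 long (y) x 22 thick, 0.07 kg. Origin at the centre of its underside, z up. The heels beneath stick out 7 beyond each long side, so fingers beside it must stay above the heels' tops except over the gap (20) between the heels at the board's middle
- heel_a: one heel block: D-shaped, brown layers on a black rubber layer, 54 wide (x, flat sides at x = +-27) x 60 long (y) x 30 high, 0.12 kg. Straight front at y = -30, round back of radius 27 ending at y = +30; flat sides from y = -30 to +3. Origin at the centre of its underside, z up. Stands on the press plate, at the plate's +y end, round back outwards
- heel_b: the other, identical heel block: D-shaped, brown layers on a black rubber layer, 54 wide (x, flat sides at x = +-27) x 60 long (y) x 30 high, 0.12 kg. Straight front at y = -30, round back of radius 27 ending at y = +30; flat sides from y = -30 to +3. Origin at the centre of its underside, z up. Stands on the press plate, at the plate's -y end, round back outwards
- press_plate: fixed flat dark steel plate under the stack, 110 (x) x 180 (y) x 8 thick, origin at the centre of its underside. The two heels stand on it about 40 either side of its centre along its y axis
- cork_mat: fixed round cork mat, 84 diameter x 6 thick: the place for the weight. Origin at the centre of its underside
- board_rest: fixed wooden rest for the press board: base 86 (x) x 158 (y) x 8 thick, four L-shaped corner stops, tops 20 above the table. Clear opening between the stops 58 (x) x 130 (y), centred; the long sides have no stops over the middle 94: finger room. The board's long side goes along the rest's y axis, either way round. Origin at the centre of the underside, z up
- carton: loose, light (0.09 kg) open cardboard carton, outside 138 (x) x 182 (y) x 38 high, walls and floor 4 thick. A 4 thick cross wall at y = 0, as high as the sides, makes two halves, each 130 (x) x 85 (y) inside, centred at y = +45 and -45. A heel goes in with its flat sides facing the carton's +-x, with finger room there, round back either way. Origin at the centre of its underside, z up
- polish_tin: bystander: closed round shoe-polish tin, 70 diameter x 25 high, loose, near the robot's side of the work. Leave it alone. Origin at the centre of its underside
- hammer: bystander: small hammer, about 240 long, loose, lying across the far side of the work. Leave it alone. Its own x axis runs along it, handle to -x
Not all that is in view belongs to the job. Leave any purple look-alike of the weight alone.

How it is judged:
By the outcome, as a careful person would: the job done as asked, in the order asked, and still so for the second after the job is handed in, with the robot touching nothing.
It also fails if it takes over 120 s, if anything falls off the work surface, if the arm or the gripper's body presses on something with over 40 N, if the wrist force passes 120 N, or if a joint passes its speed limit or range.

### The arm

A 6-joint arm with a two-finger parallel gripper is mounted at the origin on the work surface. World frame = base frame: x ahead of the robot, y to its left, z up, the work surface at z = 0. Lengths are in m, angles in rad, forces in N, time in s.
With the tool pointing down it reaches from about 0.325 to 0.75 m from the base axis. Payload 7.6 kg.
Tool frame: the origin (TCP) lies at the very end of the fingers, on their centre line; the grasp point (between the pads) lies 19 mm behind it; z points along the fingers, y is the line along which they close (so a half turn about z gives the same grasp; the last joint's range is limited). The gripper opens to 85 mm and grips with 20 to 120 N. Pads are 22 mm wide; open, the fingers measure 114 mm over their backs; the gripper's body (76 mm by 85 mm) begins 54 mm behind the grasp point. The pads swing forward as they close: fully open they stand 13 mm farther back than shut.
Start: joints at [1.141, 0.052, 1.401, -0, 1.689, -0.07], TCP at [0.185, 0.491, 0.231] pointing down, gripper open.
Joint ranges: [-2.9, 2.9], [-0.91, 2.17], [0.12, 2.37], [-1.06, 4.2], [0.26, 2.73], [-2.93, 2.93]. Speed limits (rad/s): [2.57, 2.57, 3.01, 3.14, 3.14, 3.14].

### API

Orientations are given as a unit quaternion [w, x, y, z].
In Python, from rig import status, viewer, order gives the robot as it stands.
- The arm moves only by the tool servo_tool, never from a script. Its arguments are lists of equal length, an entry for each row: "translation": the shift along the tool's x, y, z in mm, a list of three; "rot": the turn, a rotation vector about the tool's x, y, z in rad, a list of three; "jaw": the finger opening in mm, from 0 to 85.4. In form: {"translation": [[tx, ty, tz], ...], "rot": [[wx, wy, wz], ...], "jaw": [jaw, ...]}. A call has 1 to 10 rows; each row shifts and turns the commanded pose from where the row before left it, along the tool's axes as they then stand; what a row does not reach is not made up. A row lasts 1/8 s, in which the tool goes at most 62.5 mm and 10.7 degrees, less where a joint would pass 70% of its speed; a pose out of reach is approached as far as the arm can. A call is refused whole if a number of a shift passes 62.5 or a number of a turn 0.188, either way. A call with a gripper value outside its range is refused whole. The fingers move at their own pace and stop on an object; the grip force is fixed at half the most. Time passes only in rows, so rows that do not move let the fingers close. It gives the time, the measured TCP pose, the force, the opening and the grip force at its end, in the units of the state.
- status.observe(): the state, without advancing time (a new reading comes with each control period).
- viewer.grab_frame(name): name is "scene" or "top"; returns (picture, depth): 420x560x3 uint8, red, green, blue; 420x560 float32, m along the optical axis (not along the pixel's ray), 0 where there is no reading.
- viewer.get_calibration(name): a dict with "intrinsics" (3x3 intrinsics, pixels), "origin" and "attitude" of the camera in the world. Camera axes: x right, y down, z forward; pixel columns grow to the right and rows downward; lengths in m; the calibration is good to about 2 mm. A picture is of the moment at which its call begins. get_calibration takes no time and is no camera call.
- order.finish_job(): hands the job in; it is judged then, once.
Trained networks look in the newest picture that a camera, given by its name, has taken for a name from the list of things; names that differ only in an ending like _2 or _b are one class to them, and where a whole thing is asked for, a point or a joint stands for the part that bears it (a point fixed in the world has none). Each returns a list of dicts, best first, with "confidence" (0 to 1); they miss things now and then, are a little off and sometimes report something else, mostly with a low value. They report only what shows in the picture. A call takes as long as a camera call. They do not tell look-alikes from the thing itself.
- viewer.search_frame(target, camera): "position" ([row, column] as shares, 0 to 1, of the picture: columns of its width, rows of its height, amid what is visible of it).
- viewer.outline_of(target, camera): "region" (420x560 bool, what is visible of it) and "position" ([row, column] as shares, 0 to 1, of the picture: columns of its width, rows of its height, amid what is visible of it).
- viewer.pinpoint(target, camera): "position" ([row, column] as shares, 0 to 1, of the picture: columns of its width, rows of its height: a listed point, or the origin of a listed thing).
The state is a dict: "clock": time; "q": joint angles; "qd": joint speeds; "effort": joint torques, N m; "tool_pos": TCP position; "ee_rot": TCP orientation; "force": force on the tool from outside, world axes, zero at the start; "wrist_torque": the same for the moment, N m; "width": opening from 0.0 (shut) to 1.0 (fully open); "gripper_force": force on a finger pad.
Only numpy, scipy, OpenCV 4.12 (cv2) and the standard library are available. Lean on these libraries where they do the work, as an engineer would, in place of code of your own. Each camera call takes 0.05 s, during which the arm holds its last target. There are 200 camera calls.

## Working session

There is one attempt and no reset: what is moved stays moved. The work goes in short steps, Python scripts to look and compute and a tool call to move; the robot and the scene stay as the last step left them, time stands still between calls to the robot, and variables do not carry over. Pictures are saved under pics/ and viewed, at most 14 in all, crops included, and the job is handed in when it is done.

Besides the shell and the picture viewer there is one more tool, called after ">>>" by a JSON object that holds its "method" and its "body", one argument or row to a line. servo_tool: Moves the arm, as the interface text tells. Its arguments: {"type":"object","properties":{"translation":{"type":"array"},"rot":{"type":"array"},"jaw":{"type":"array"}},"required":["translation","rot","jaw"]}

```bash
mkdir -p pics; cat > h.py <<'E'
import numpy as np, cv2
from rig import status, viewer, order
def cloud(n,d):
    c=viewer.get_calibration(n);K=np.array(c["intrinsics"]);R=np.array(c["attitude"])
    if R.shape!=(3,3):
        from scipy.spatial.transform import Rotation as Ro
        R=Ro.from_quat(np.roll(R,-1)).as_matrix()
    v,u=np.indices(d.shape)
    p=np.stack([(u-K[0,2])/K[0,0]*d,(v-K[1,2])/K[1,1]*d,d],-1)
    return p@R.T+np.array(c["origin"])
def save(n,im): cv2.imwrite("pics/"+n+".png",cv2.cvtColor(im,cv2.COLOR_RGB2BGR))
E
python3 - <<'E'
from h import *
print(status.observe())
for n in("top","scene"):
    im,d=viewer.grab_frame(n);save(n+"0",im);np.save(n+"d.npy",d);np.save(n+"im.npy",im)
    print(viewer.get_calibration(n))
    P=cloud(n,d)
    for t in "weight press_board heel_a press_plate cork_mat board_rest carton polish_tin hammer".split():
        for r in viewer.outline_of(t,n)[:3]:
            m=r["region"]&(d>0);q=P[m]
            v,u=np.nonzero(m)
            if len(q)==0: continue
            print(n,t,round(r["confidence"],2),"px",int(u.mean()),int(v.mean()),"med",np.median(q,0).round(3),"lo",np.percentile(q,2,axis=0).round(3),"hi",np.percentile(q,98,axis=0).round(3))
E
```

```text
{'clock': 0.0, 'q': array([ 1.14070706e+00,  5.28547626e-02,  1.40174235e+00,  5.70043392e-06,
        1.68860010e+00, -7.02796406e-02]), 'qd': array([ 7.28558339e-05,  4.65916605e-05, -1.91530665e-03,  3.67860058e-04,
        1.98172817e-03, -3.21419362e-04]), 'effort': array([-9.30464375e-04, -3.81669009e+01, -3.60187662e+01, -1.48920431e-04,
        6.23709726e-03,  2.40121574e-05]), 'tool_pos': array([0.18468976, 0.49111506, 0.23045411]), 'ee_rot': array([-2.01373201e-04,  1.78935538e-01,  9.83860473e-01, -7.76601487e-04]), 'force': array([ 0.61862518,  0.17228379, -0.06686368]), 'wrist_torque': array([-0.01084835, -0.00636591,  0.00669908]), 'gripper_force': 0.0, 'width': 1.000994006506984}
{'intrinsics': array([[477.35008351,   0.        , 270.93978925],
       [  0.        , 477.35008351, 209.77673379],
       [  0.        ,   0.        ,   1.        ]]), 'origin': array([0.4148208 , 0.0053127 , 1.13981407]), 'attitude': array([ 0.06440574, -0.69690688,  0.7116837 , -0.06065484])}
top weight 0.95 px 361 162 med [ 0.72  -0.209  0.03 ] lo [ 0.702 -0.237  0.001] hi [ 0.75  -0.19 
[... 2484 characters left out ...]
0.119 0.008] lo [0.553 0.08  0.002] hi [0.635 0.161 0.011]
scene board_rest 0.73 px 332 163 med [0.44  0.32  0.011] lo [0.379 0.241 0.002] hi [0.499 0.406 0.024]
scene board_rest 0.52 px 227 249 med [ 0.584 -0.185  0.034] lo [ 0.534 -0.203  0.01 ] hi [ 0.593 -0.152  0.042]
scene carton 0.83 px 149 248 med [ 0.435 -0.336  0.008] lo [ 0.373 -0.423  0.003] hi [ 0.514 -0.244  0.041]
scene polish_tin 0.55 px 252 190 med [0.413 0.012 0.027] lo [ 0.375 -0.017  0.004] hi [0.438 0.046 0.03 ]
scene hammer 0.85 px 334 270 med [ 0.781 -0.008  0.025] lo [ 0.685 -0.044  0.003] hi [0.917 0.033 0.03 ]
scene hammer 0.31 px 244 225 med [ 0.589 -0.135  0.091] lo [ 0.564 -0.152  0.065] hi [ 0.603 -0.108  0.119]
```

```bash
sleep 1; ls . pics
```

```text
.:
h.py
pics
scened.npy
sceneim.npy
topd.npy
topim.npy

pics:
scene0.png
top0.png
```

View pics/top0.png

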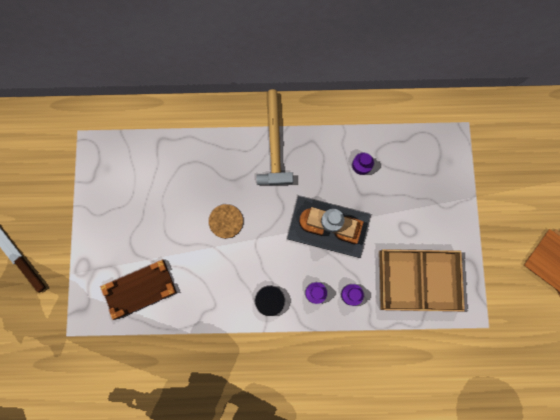

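View pics/scene0.png

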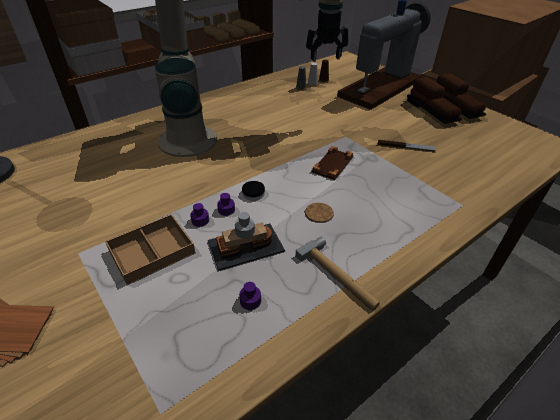

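```bash
python3 - <<'E'
from h import *
P={n:cloud(n,np.load(n+"d.npy")) for n in("top","scene")}
def box(zr,xr,yr,n):
    p=P[n][(P[n][...,2]>zr[0])&(P[n][...,2]<zr[1])&(P[n][...,0]>xr[0])&(P[n][...,0]<xr[1])&(P[n][...,1]>yr[0])&(P[n][...,1]<yr[1])]
    if len(p)<8: return n,len(p)
    r=cv2.minAreaRect((p[:,:2]*1000).astype(np.float32))
    return n,len(p),np.median(p,0).round(4),"rect",np.round(r[0],1),np.round(r[1],1),round(r[2],1)
for k,a in dict(knob=((.112,.13),(.5,.65),(-.22,-.03)),disc=((.085,.097),(.5,.65),(-.22,-.03)),board=((.056,.066),(.5,.65),(-.22,-.03)),
  heels=((.034,.042),(.5,.65),(-.24,-.03)),plate=((.005,.013),(.48,.67),(-.26,-.01)),mat=((.004,.01),(.5,.68),(.06,.18)),
  rest=((.004,.03),(.34,.55),(.2,.45)),reststops=((.016,.026),(.34,.55),(.2,.45)),carton=((.033,.045),(.34,.55),(-.46,-.21))).items():
    for n in P: print(k,*box(*a,n))
im=np.load("sceneim.npy")
save("crop1",cv2.resize(im[170:330,150:330],None,fx=3.3,fy=3.3,interpolation=cv2.INTER_CUBIC))
E
```

```text
knob top 129 [ 0.5788 -0.1272  0.1164] rect [ 579.5 -126.8] [26.  27.3] 43.3
knob scene 87 [ 0.5814 -0.1287  0.1177] rect [ 579.8 -128.5] [27.4 27.1] 16.5
disc top 237 [ 0.574  -0.1224  0.0891] rect [ 578.6 -127.7] [47.1 47.7] 88.6
disc scene 165 [ 0.5886 -0.1365  0.0907] rect [ 582.3 -130. ] [48.1 43.2] 53.7
board top 488 [ 0.5761 -0.1345  0.0602] rect [ 576.2 -127.8] [110.2  43.6] 71.8
board scene 336 [ 0.5826 -0.1505  0.0619] rect [ 580.3 -129.8] [110.7  46.4] 70.7
heels top 396 [ 0.567  -0.1018  0.0386] rect [ 575.8 -126.7] [144.4  55.1] 74.3
heels scene 243 [ 0.5855 -0.1758  0.0397] rect [ 578.1 -127.8] [143.6  55.5] 71.8
plate top 2057 [ 0.5607 -0.1237  0.0085] rect [ 574.8 -135. ] [249.2 188.5] 89.9
plate scene 1173 [ 0.6044 -0.1427  0.0098] rect [ 574.8 -134.1] [185.7 249.8] 0.8
mat top 1043 [0.5932 0.1203 0.0062] rect [590.1 119.6] [179.2 117.4] 0.5
mat scene 658 [0.5927 0.1168 0.0065] rect [590.  120.4] [179.8 119. ] 0.0
rest top 3115 [0.437  0.3256 0.0083] rect [444.8 324.9] [249.7 208.1] 89.9
rest scene 1316 [0.4444 0.3185 0.009 ] rect [444.9 324.8] [249.7 209.7] 89.8
reststops top 404 [0.4347 0.3567 0.0203] rect [436.4 325. ] [ 82.3 155. ] 22.5
reststops scene 161 [0.4395 0.2868 0.0215] rect [437.3 323.1] [ 83.9 158.6] 22.9
carton top 629 [ 0.4425 -0.332   0.0374] rect [ 443.5 -332. ] [183.6 138.3] 87.9
carton scene 637 [ 0.4553 -0.3338  0.0381] rect [ 442.5 -332.7] [182.  142.1] 87.9
```

View pics/crop1.png

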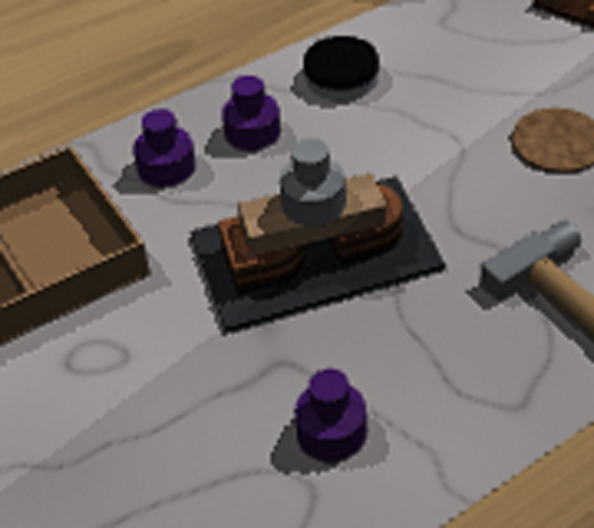

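Candidates for the weight, in scene pixels: the grey one at (244,225) on top of the stack, and purple ones at (249,296), (199,215) and (225,205). The crop shows that the grey one stands on the board at z≈0.06, so it is the weight and the purple ones are look-alikes. The tin is at (252,190), the mat at (319,212), the rest at (332,163) and the carton at (149,248).

The first move turns the tool so that it closes across the board.

```bash
cat > go.py <<'E'
import sys
from h import *
from scipy.spatial.transform import Rotation as Ro
s=status.observe();x,y,z,a=map(float,sys.argv[1:5]) # mm, deg of tool y
R=Ro.from_quat(np.roll(s["ee_rot"],-1)).as_matrix();a=np.radians(a)
ty=np.array([np.cos(a),np.sin(a),0]);T=np.c_[np.cross(ty,[0,0,-1]),ty,[0,0,-1]]
d=np.array([x,y,z])-s["tool_pos"]*1000
print("t",round(s["clock"],2),"pos",(s["tool_pos"]*1000).round(1),"F",s["force"].round(1),"w",round(s["width"]*85.4,1),"gf",round(s["gripper_force"],1))
print("rot",Ro.from_matrix(R.T@T).as_rotvec().round(4),"d in new tool axes",(T.T@d).round(1),"in present",(R.T@d).round(1))
E
python3 go.py 579.5 -127.7 180 -18
```

```text
t 1.0 pos [184.8 491.4 231.3] F [ 0.1  0.4 -0.3] w 85.4 gf 0.0
rot [ 1.0000e-04 -1.0000e-04  1.5252e+00] d in new tool axes [-466.8  566.7   51.3] in present [-587.4 -440.5   51.3]
```

>>> {"method": "servo_tool", "body": {
  "translation": [
    [0,0,0],
    [0,0,0],
    [0,0,0],
    [0,0,0],
    [0,0,0],
    [0,0,0],
    [0,0,0],
    [0,0,0],
    [0,0,0],
    [0,0,0]
  ],
  "rot": [
    [0,0,0.169],
    [0,0,0.169],
    [0,0,0.169],
    [0,0,0.169],
    [0,0,0.169],
    [0,0,0.169],
    [0,0,0.169],
    [0,0,0.169],
    [0,0,0.169],
    [0,0,0]
  ],
  "jaw": [70,70,70,70,70,70,70,70,70,70]
}}

```text
clock: 2.25
tool_pos: [0.1848, 0.4914, 0.2313]
ee_rot: [-0.0, 0.807, 0.59, 0.0]
force: [0.8, -0.5, -0.8]
width: 0.818
gripper_force: 0.0
```

```bash
python3 go.py 579.5 -127.7 180 -18
```

```text
t 2.25 pos [184.8 491.4 231.3] F [ 0.8 -0.5 -0.8] w 69.8 gf 0.0
rot [-0.     -0.      0.0057] d in new tool axes [-466.8  566.7   51.3] in present [-470.   564.    51.3]
```

>>> {"method": "servo_tool", "body": {
  "translation": [
    [-34,40,0],
    [-34,40,0],
    [-34,40,0],
    [-34,40,0],
    [-34,40,0],
    [-34,40,0],
    [-34,40,0],
    [-34,40,0],
    [-34,40,0],
    [-34,40,0]
  ],
  "rot": [
    [0,0,0.006],
    [0,0,0],
    [0,0,0],
    [0,0,0],
    [0,0,0],
    [0,0,0],
    [0,0,0],
    [0,0,0],
    [0,0,0],
    [0,0,0]
  ],
  "jaw": [60,60,60,60,60,60,60,60,60,60]
}}

```text
clock: 3.5
tool_pos: [0.4603, 0.0425, 0.2315]
ee_rot: [0.0, 0.808, 0.589, 0.0]
force: [0.7, 0.1, -0.1]
width: 0.699
gripper_force: 0.0
```

>>> {"method": "servo_tool", "body": {
  "translation": [
    [-33,40,0],
    [-33,40,0],
    [-33,40,10],
    [-31,44,20],
    [0,0,10],
    [0,0,0]
  ],
  "rot": [
    [0,0,0],
    [0,0,0],
    [0,0,0],
    [0,0,0],
    [0,0,0],
    [0,0,0]
  ],
  "jaw": [60,60,60,60,60,60]
}}

```text
clock: 4.25
tool_pos: [0.5746, -0.1301, 0.1902]
ee_rot: [-0.001, 0.809, 0.588, -0.001]
force: [0.2, -0.4, -0.5]
width: 0.701
gripper_force: 0.0
```

```bash
python3 go.py 579.5 -127.7 91 -18
```

```text
t 4.25 pos [ 574.6 -130.1  190.2] F [ 0.2 -0.4 -0.5] w 59.9 gf 0.0
rot [-0.0023 -0.0003  0.0003] d in new tool axes [ 3.8  3.9 99.2] in present [ 3.7  4.2 99.2]
```

>>> {"method": "servo_tool", "body": {
  "translation": [
    [4,4,20],
    [0,0,25],
    [0,0,25],
    [0,0,15],
    [0,0,8],
    [0,0,5],
    [0,0,0],
    [0,0,0]
  ],
  "rot": [
    [0,0,0],
    [0,0,0],
    [0,0,0],
    [0,0,0],
    [0,0,0],
    [0,0,0],
    [0,0,0],
    [0,0,0]
  ],
  "jaw": [60,60,60,60,60,60,60,60]
}}

```text
clock: 5.25
tool_pos: [0.5805, -0.128, 0.094]
ee_rot: [0.0, 0.81, 0.587, 0.0]
force: [0.1, -0.1, -1.4]
width: 0.701
gripper_force: 0.0
```

```bash
python3 go.py 579.5 -127.7 91 -18; python3 - <<'E'
from h import *
im,_=viewer.grab_frame("scene");save("g1",cv2.resize(im[140:290,160:350],None,fx=3,fy=3,interpolation=cv2.INTER_CUBIC))
E
```

```text
t 5.25 pos [ 580.5 -128.    94. ] F [ 0.1 -0.1 -1.4] w 59.8 gf 0.0
rot [ 0.0013 -0.0002 -0.0019] d in new tool axes [-0.1 -1.1  3. ] in present [-0.1 -1.1  3. ]
```

View pics/g1.png

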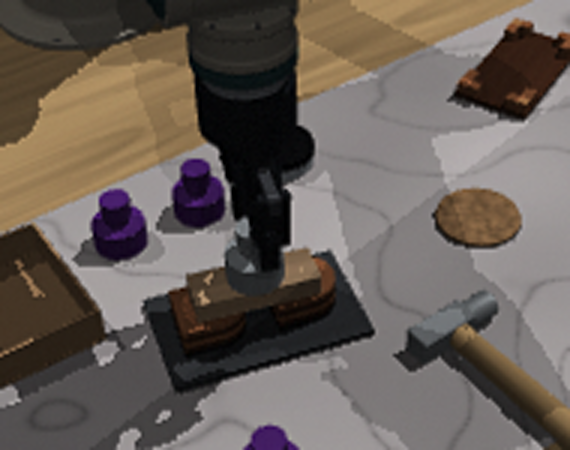

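The knob at crop (245,235) is between the fingers, with the near finger in front at (270,230). I'll lower 3 mm and close.

>>> {"method": "servo_tool", "body": {
  "translation": [
    [0,-1,2],
    [0,0,0],
    [0,0,0],
    [0,0,0],
    [0,0,0],
    [0,0,0],
    [0,0,0],
    [0,0,0]
  ],
  "rot": [
    [0,0,0],
    [0,0,0],
    [0,0,0],
    [0,0,0],
    [0,0,0],
    [0,0,0],
    [0,0,0],
    [0,0,0]
  ],
  "jaw": [60,45,35,25,20,20,20,20]
}}

```text
clock: 6.3
tool_pos: [0.5792, -0.1275, 0.0915]
ee_rot: [0.0, 0.81, 0.587, 0.0]
force: [-3.8, 1.1, 4.5]
width: 0.303
gripper_force: 59.0
```

>>> {"method": "servo_tool", "body": {
  "translation": [
    [0,0,-5],
    [0,0,-15],
    [0,0,-30],
    [0,0,-30],
    [0,0,0]
  ],
  "rot": [
    [0,0,0],
    [0,0,0],
    [0,0,0],
    [0,0,0],
    [0,0,0]
  ],
  "jaw": [20,20,20,20,20]
}}

```text
clock: 6.92
tool_pos: [0.5806, -0.1279, 0.1746]
ee_rot: [0.002, 0.81, 0.587, 0.002]
force: [-0.5, -0.4, -5.6]
width: 0.302
gripper_force: 59.6
```

```bash
python3 go.py 593.5 119.5 100 -18;  python3 - <<'E'
from h import *
d=viewer.grab_frame("top")[1];P=cloud("top",d)
p=P[(P[...,2]>.05)&(P[...,2]<.067)&(abs(P[...,0]-.577)<.07)&(abs(P[...,1]+.128)<.08)]
print(len(p),cv2.minAreaRect((p[:,:2]*1000).astype(np.float32)))
E
```

```text
t 6.92 pos [ 580.6 -127.9  174.6] F [-0.5 -0.4 -5.6] w 25.8 gf 59.6
rot [ 0.0063 -0.0004 -0.0019] d in new tool axes [239.3 -64.2  74.6] in present [239.2 -65.1  74.3]
283 ((577.7057495117188, -128.12728881835938), (109.77278137207031, 40.22693634033203), 72.06005859375)
```

>>> {"method": "servo_tool", "body": {
  "translation": [
    [20,-5,0],
    [35,-10,0],
    [40,-11,0],
    [45,-13,0],
    [45,-12,0],
    [34,-9,0],
    [20,-5,10],
    [0,0,20],
    [0,0,30],
    [0,0,30]
  ],
  "rot": [
    [0,0,0],
    [0,0,0],
    [0,0,0],
    [0,0,0],
    [0,0,0],
    [0,0,0],
    [0,0,0],
    [0,0,0],
    [0,0,0],
    [0,0,0]
  ],
  "jaw": [20,20,20,20,20,20,20,20,20,20]
}}

```text
clock: 8.22
tool_pos: [0.5908, 0.1196, 0.0785]
ee_rot: [-0.0, 0.81, 0.587, -0.001]
force: [-0.2, -0.3, -4.4]
width: 0.302
gripper_force: 59.7
```

>>> {"method": "servo_tool", "body": {
  "translation": [
    [0,0,20],
    [0,0,10],
    [0,0,5],
    [0,0,0],
    [0,0,0]
  ],
  "rot": [
    [0,0,0],
    [0,0,0],
    [0,0,0],
    [0,0,0],
    [0,0,0]
  ],
  "jaw": [20,20,20,20,20]
}}

```text
clock: 8.85
tool_pos: [0.5923, 0.1199, 0.0474]
ee_rot: [0.0, 0.81, 0.587, 0.001]
force: [0.5, -0.5, -4.9]
width: 0.303
gripper_force: 59.6
```

```bash
python3 go.py 593.5 119.5 37.5 -18
```

```text
t 8.85 pos [592.3 119.9  47.4] F [ 0.5 -0.5 -4.9] w 25.9 gf 59.6
rot [ 0.0017 -0.0009 -0.0019] d in new tool axes [-0.   1.3  9.9] in present [-0.   1.2  9.9]
```

>>> {"method": "servo_tool", "body": {
  "translation": [
    [0,1,4],
    [0,0,3],
    [0,0,2],
    [0,0,0],
    [0,0,0]
  ],
  "rot": [
    [0,0,0],
    [0,0,0],
    [0,0,0],
    [0,0,0],
    [0,0,0]
  ],
  "jaw": [20,20,20,20,20]
}}

```text
clock: 9.48
tool_pos: [0.5927, 0.1196, 0.0377]
ee_rot: [0.0, 0.81, 0.587, 0.0]
force: [-2.2, 0.3, -0.5]
width: 0.304
gripper_force: 60.0
```

>>> {"method": "servo_tool", "body": {
  "translation": [
    [0,0,1],
    [0,0,0],
    [0,0,0]
  ],
  "rot": [
    [0,0,0],
    [0,0,0],
    [0,0,0]
  ],
  "jaw": [20,20,20]
}}

```text
clock: 9.85
tool_pos: [0.5928, 0.1197, 0.0376]
ee_rot: [0.0, 0.81, 0.587, 0.0]
force: [-5.9, -1.5, 6.2]
width: 0.302
gripper_force: 60.7
```

>>> {"method": "servo_tool", "body": {
  "translation": [
    [0,0,0],
    [0,0,0],
    [0,0,0],
    [0,0,0],
    [0,0,-10],
    [0,0,-30],
    [0,0,-40],
    [0,0,-30],
    [-30,8,0],
    [-40,11,0]
  ],
  "rot": [
    [0,0,0],
    [0,0,0],
    [0,0,0],
    [0,0,0],
    [0,0,0],
    [0,0,0],
    [0,0,0],
    [0,0,0],
    [0,0,0],
    [0,0,0]
  ],
  "jaw": [35,50,60,60,60,60,60,60,60,60]
}}

```text
clock: 11.1
tool_pos: [0.5892, 0.047, 0.1478]
ee_rot: [0.001, 0.809, 0.588, 0.001]
force: [-0.2, -0.1, -0.8]
width: 0.7
gripper_force: 0.0
```

>>> {"method": "servo_tool", "body": {
  "translation": [
    [-45,12,0],
    [-45,12,0],
    [-40,11,0],
    [-30,8,10],
    [-10,2,10],
    [0,0,0]
  ],
  "rot": [
    [0,0,0],
    [0,0,0],
    [0,0,0],
    [0,0,0],
    [0,0,0],
    [0,0,0]
  ],
  "jaw": [60,60,60,60,60,60]
}}

```text
clock: 11.85
tool_pos: [0.5784, -0.1283, 0.1255]
ee_rot: [-0.001, 0.81, 0.587, -0.0]
force: [0.3, -0.2, -1.1]
width: 0.704
gripper_force: 0.0
```

```bash
python3 go.py 578 -128.3 41 -18;  python3 - <<'E'
from h import *
im,d=viewer.grab_frame("top");P=cloud("top",d)
p=P[(P[...,2]>.05)&(P[...,2]<.067)&(abs(P[...,0]-.577)<.07)&(abs(P[...,1]+.128)<.08)]
print(len(p),cv2.minAreaRect((p[:,:2]*1000).astype(np.float32)))
for r in (((.028,.045)),(.055,.07)):
  p=P[(P[...,2]>r[0])&(P[...,2]<r[1])&(abs(P[...,0]-.5935)<.05)&(abs(P[...,1]-.12)<.05)]
  print(len(p),cv2.minEnclosingCircle((p[:,:2]*1000).astype(np.float32)))
save("w1",im)
E
```

```text
t 11.85 pos [ 578.4 -128.3  125.5] F [ 0.3 -0.2 -1.1] w 60.1 gf 0.0
rot [-0.0018 -0.0003 -0.0025] d in new tool axes [-0.2 -0.4 84.5] in present [-0.2 -0.2 84.5]
273 ((577.482666015625, -128.37367248535156), (110.4361343383789, 39.980987548828125), 72.3700942993164)
223 ((593.3551025390625, 119.75733947753906), 25.083723068237305)
118 ((593.8130493164062, 118.7891616821289), 14.153985977172852)
```

View pics/w1.png

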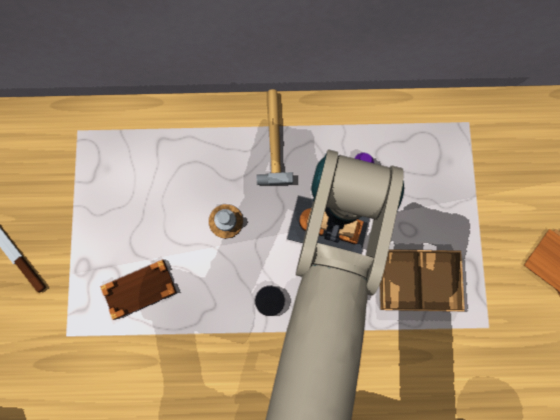

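The weight stands on the mat at pixel (226,219). The board is next: I'll descend to TCP z≈41.

>>> {"method": "servo_tool", "body": {
  "translation": [
    [0,0,20],
    [0,0,25],
    [0,0,20],
    [0,0,12],
    [0,0,6],
    [0,0,0],
    [0,0,0]
  ],
  "rot": [
    [0,0,0],
    [0,0,0],
    [0,0,0],
    [0,0,0],
    [0,0,0],
    [0,0,0],
    [0,0,0]
  ],
  "jaw": [60,60,60,60,60,60,60]
}}

```text
clock: 12.78
tool_pos: [0.5794, -0.1286, 0.0441]
ee_rot: [0.001, 0.81, 0.587, 0.0]
force: [-0.2, 0.2, -0.3]
width: 0.703
gripper_force: 0.0
```

>>> {"method": "servo_tool", "body": {
  "translation": [
    [0,0,2],
    [0,0,0],
    [0,0,0],
    [0,0,0],
    [0,0,0],
    [0,0,0]
  ],
  "rot": [
    [0,0,0],
    [0,0,0],
    [0,0,0],
    [0,0,0],
    [0,0,0],
    [0,0,0]
  ],
  "jaw": [55,48,40,35,35,35]
}}

```text
clock: 13.52
tool_pos: [0.5791, -0.1285, 0.0417]
ee_rot: [0.0, 0.81, 0.587, 0.0]
force: [0.6, 0.4, 3.6]
width: 0.451
gripper_force: 60.6
```

```bash
python3 go.py 578 -128.3 41 -18
```

```text
t 13.53 pos [ 579.1 -128.5   41.7] F [0.6 0.4 3.6] w 38.5 gf 60.6
rot [ 0.0007 -0.0001 -0.0018] d in new tool axes [-0.1 -1.1  0.7] in present [-0.1 -1.1  0.7]
```

>>> {"method": "servo_tool", "body": {
  "translation": [
    [0,0,-4],
    [0,0,-6],
    [0,0,-15],
    [0,0,-30],
    [0,0,-35],
    [0,0,-20],
    [0,0,0]
  ],
  "rot": [
    [0,0,0],
    [0,0,0],
    [0,0,0],
    [0,0,0],
    [0,0,0],
    [0,0,0],
    [0,0,0]
  ],
  "jaw": [35,35,35,35,35,35,35]
}}

```text
clock: 14.4
tool_pos: [0.58, -0.1288, 0.1542]
ee_rot: [0.002, 0.81, 0.587, 0.002]
force: [0.6, -0.0, -0.6]
width: 0.452
gripper_force: 60.4
```

>>> {"method": "servo_tool", "body": {
  "translation": [
    [0,0,0],
    [0,0,0],
    [0,0,0],
    [0,0,0],
    [0,0,0],
    [0,0,0]
  ],
  "rot": [
    [0,0,-0.12],
    [0,0,-0.15],
    [0,0,-0.16],
    [0,0,-0.16],
    [0,0,-0.12],
    [0,0,0]
  ],
  "jaw": [35,35,35,35,35,35]
}}

```text
clock: 15.15
tool_pos: [0.5784, -0.1284, 0.1501]
ee_rot: [-0.001, 0.555, 0.832, -0.0]
force: [0.2, -0.1, -0.1]
width: 0.451
gripper_force: 60.4
```

```bash
python3 go.py 436.8 324.2 12 22.7; python3 - <<'E'
from h import *
d=viewer.grab_frame("top")[1];P=cloud("top",d)
P2=cloud("scene",viewer.grab_frame("scene")[1])
for z in((.034,.042),):
  for n,Q in(("top",P),("scene",P2)):
    p=Q[(Q[...,2]>z[0])&(Q[...,2]<z[1])&(abs(Q[...,0]-.577)<.08)&(abs(Q[...,1]+.128)<.1)]
    print(n,len(p),cv2.minAreaRect((p[:,:2]*1000).astype(np.float32)))
# board in hand
p=P2[(P2[...,2]>.135)&(P2[...,2]<.16)&(abs(P2[...,0]-.577)<.09)&(abs(P2[...,1]+.128)<.09)]
print(len(p),p.min(0),p.max(0))
E
```

```text
t 15.15 pos [ 578.4 -128.4  150.1] F [ 0.2 -0.1 -0.1] w 38.5 gf 60.4
rot [-0.0014 -0.0012 -0.0033] d in new tool axes [472.2  44.  138.1] in present [472.1  42.6 138.7]
top 324 ((575.2081298828125, -126.83787536621094), (143.93716430664062, 53.86418914794922), 74.83960723876953)
scene 665 ((575.3031616210938, -127.71326446533203), (143.26763916015625, 58.48690414428711), 73.26258087158203)
99 [ 0.5792973  -0.18742572  0.14859035] [ 0.61949225 -0.07486155  0.15997764]
```

>>> {"method": "servo_tool", "body": {
  "translation": [
    [25,2,0],
    [45,4,0],
    [50,5,0],
    [52,5,0],
    [52,5,0],
    [52,5,0],
    [52,5,0],
    [50,4,0],
    [45,4,0],
    [30,3,0]
  ],
  "rot": [
    [0,0,-0.003],
    [0,0,0],
    [0,0,0],
    [0,0,0],
    [0,0,0],
    [0,0,0],
    [0,0,0],
    [0,0,0],
    [0,0,0],
    [0,0,0]
  ],
  "jaw": [35,35,35,35,35,35,35,35,35,35]
}}

```text
clock: 16.5
tool_pos: [0.4415, 0.3073, 0.1511]
ee_rot: [-0.0, 0.554, 0.832, 0.0]
force: [-0.1, -1.0, -0.9]
width: 0.451
gripper_force: 60.4
```

>>> {"method": "servo_tool", "body": {
  "translation": [
    [19,1,10],
    [0,0,20],
    [0,0,30],
    [0,0,25],
    [0,0,10],
    [0,0,0],
    [0,0,0]
  ],
  "rot": [
    [0,0,0],
    [0,0,0],
    [0,0,0],
    [0,0,0],
    [0,0,0],
    [0,0,0],
    [0,0,0]
  ],
  "jaw": [35,35,35,35,35,35,35]
}}

```text
clock: 17.38
tool_pos: [0.4368, 0.3237, 0.0575]
ee_rot: [0.0, 0.554, 0.833, 0.001]
force: [-0.4, -0.0, -0.7]
width: 0.452
gripper_force: 60.4
```

```bash
python3 go.py 436.8 324.2 12 22.7; python3 - <<'E'
from h import *
im,d=viewer.grab_frame("scene");P=cloud("scene",d)
p=P[(P[...,2]>.045)&(P[...,2]<.08)&(abs(P[...,0]-.437)<.09)&(abs(P[...,1]-.324)<.09)]
print(len(p),np.percentile(p[:,2],[2,50,98]))
save("b1",cv2.resize(im[80:230,240:430],None,fx=3,fy=3,interpolation=cv2.INTER_CUBIC))
E
```

```text
t 17.38 pos [436.8 323.7  57.5] F [-0.4 -0.  -0.7] w 38.6 gf 60.4
rot [ 0.002  -0.0004  0.0004] d in new tool axes [ 0.4  0.2 45.5] in present [ 0.4  0.1 45.5]
275 [0.05896045 0.07726085 0.07983425]
```

View pics/b1.png

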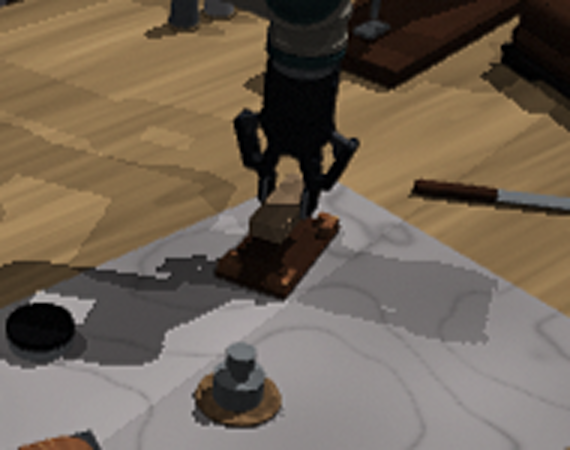

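The board hangs level over the rest at crop (280,220), in line with it. I'll lower it.

>>> {"method": "servo_tool", "body": {
  "translation": [
    [0,0,12],
    [0,0,12],
    [0,0,10],
    [0,0,6],
    [0,0,3],
    [0,0,0],
    [0,0,0]
  ],
  "rot": [
    [0,0,0],
    [0,0,0],
    [0,0,0],
    [0,0,0],
    [0,0,0],
    [0,0,0],
    [0,0,0]
  ],
  "jaw": [35,35,35,35,35,35,35]
}}

```text
clock: 18.3
tool_pos: [0.4364, 0.3236, 0.0137]
ee_rot: [0.0, 0.554, 0.833, 0.0]
force: [0.3, 0.6, -0.5]
width: 0.454
gripper_force: 60.4
```

>>> {"method": "servo_tool", "body": {
  "translation": [
    [0,0,1],
    [0,0,1],
    [0,0,0],
    [0,0,0]
  ],
  "rot": [
    [0,0,0],
    [0,0,0],
    [0,0,0],
    [0,0,0]
  ],
  "jaw": [35,35,35,35]
}}

```text
clock: 18.8
tool_pos: [0.4363, 0.3235, 0.0117]
ee_rot: [0.0, 0.554, 0.833, 0.0]
force: [-0.1, -0.6, 3.7]
width: 0.453
gripper_force: 60.8
```

>>> {"method": "servo_tool", "body": {
  "translation": [
    [0,0,0],
    [0,0,0],
    [0,0,0],
    [0,0,-8],
    [0,0,-25],
    [0,0,-40],
    [0,0,-40],
    [0,0,-30],
    [0,0,0]
  ],
  "rot": [
    [0,0,0],
    [0,0,0],
    [0,0,0],
    [0,0,0],
    [0,0,0],
    [0,0,0],
    [0,0,0],
    [0,0,0],
    [0,0,0]
  ],
  "jaw": [45,55,55,55,55,60,60,60,60]
}}

```text
clock: 19.92
tool_pos: [0.4373, 0.3242, 0.1578]
ee_rot: [0.001, 0.554, 0.833, 0.003]
force: [-1.2, 1.4, -0.5]
width: 0.704
gripper_force: 0.0
```

```bash
cat > heels.py <<'E'
from h import *
from scipy.optimize import minimize
im,d=viewer.grab_frame("top");P=cloud("top",d);im2,d2=viewer.grab_frame("scene");P2=cloud("scene",d2)
def foot(h,a):  # heel outline (local), placed later
    t=np.linspace(0,np.pi,20);return np.r_[[[-27,-30],[27,-30]],np.c_[27*np.cos(t),3+27*np.sin(t)]]
for n,Q in(("top",P),("scene",P2)):
    m=((Q[...,2]>.030)&(Q[...,2]<.046)&(abs(Q[...,0]-.577)<.09)&(abs(Q[...,1]+.128)<.1)).astype(np.uint8)
    k,l,st,_=cv2.connectedComponentsWithStats(m)
    for i in range(1,k):
        if st[i,4]<60: continue
        q=(Q[l==i][:,:2]*1000).astype(np.float32);q=q[Q[l==i][:,2]>.034]
        h=cv2.convexHull(q);r=cv2.minAreaRect(h)
        print(n,len(q),np.round(r[0],1),np.round(r[1],1),round(r[2],1))
    p=Q[(Q[...,2]>.024)&(Q[...,2]<.036)&(abs(Q[...,0]-.437)<.1)&(abs(Q[...,1]-.324)<.1)]
    if len(p): print(n,"board",np.median(p[:,2]),*cv2.minAreaRect((p[:,:2]*1000).astype(np.float32)))
    p=Q[(Q[...,2]>.033)&(Q[...,2]<.045)&(abs(Q[...,0]-.445)<.1)&(abs(Q[...,1]+.332)<.12)]
    if len(p): print(n,"carton",*cv2.minAreaRect((p[:,:2]*1000).astype(np.float32)))
E
cat >> heels.py <<'E'
import sys
save(sys.argv[1],np.hstack([cv2.resize(im[170:330,270:480],None,fx=1.9,fy=1.9),cv2.resize(im2[170:330,100:310],None,fx=1.9,fy=1.9)]))
E
python3 heels.py h1
```

```text
top 529 [587.2 -86.2] [59.1 54.6] 74.9
top 538 [ 565.5 -166.8] [60.2 55. ] 71.8
top board 0.03043822266971674 (452.45379638671875, 311.72100830078125) (71.0191879272461, 120.50723266601562) 11.095884323120117
top carton (443.41009521484375, -331.76263427734375) (183.7613525390625, 138.11355590820312) 87.82905578613281
scene 337 [586.5 -87.1] [59.7 58.9] 75.0
scene 358 [ 565.3 -167.8] [59.5 56.9] 72.0
scene board 0.0318074934799919 (441.0003356933594, 323.8530578613281) (70.25770568847656, 154.7927703857422) 23.0516414642334
scene carton (442.9421081542969, -332.615478515625) (184.0446319580078, 143.57688903808594) 86.93168640136719
```

View pics/h1.png

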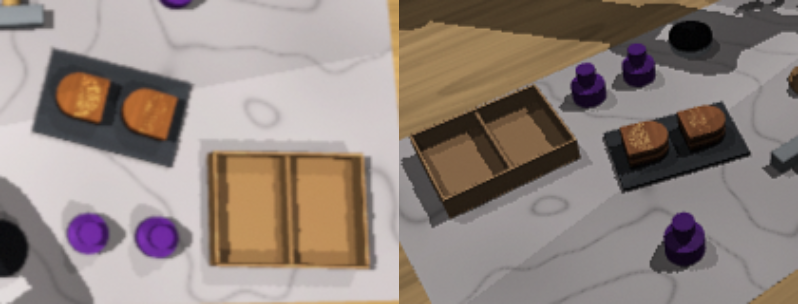

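In the left (top) view the heels are at crop (85,97) and (152,112) and the carton is at (288,210). The board lies in its rest. The round-side direction isn't obvious, so I'll check it before gripping.

```bash
python3 - <<'E'
from h import *
from scipy.optimize import minimize
t=np.linspace(0,np.pi,20);D=np.r_[[[-27,-30],[27,-30]],np.c_[27*np.cos(t),3+27*np.sin(t)]]
c0=viewer.get_calibration
for n in("top","scene"):
    d=viewer.grab_frame(n)[1];Q=cloud(n,d)
    for nm,cx,cy in(("a",586.8,-86.6),("b",565.4,-167.3)):
        z=Q[...,2];m=(abs(Q[...,0]*1000-cx)<45)&(abs(Q[...,1]*1000-cy)<45)
        pi=Q[m&(z>.034)&(z<.046)][:,:2]*1000;po=Q[m&(z<.028)][:,:2]*1000
        pi=pi[np.hypot(*(pi-[cx,cy]).T)<42]
        for base in(0,180):
            def f(v):
                a=np.radians(v[2]);R=np.array([[np.cos(a),-np.sin(a)],[np.sin(a),np.cos(a)]])
                g=((D@R.T)+v[:2]).astype(np.float32)
                s=np.array([cv2.pointPolygonTest(g,tuple(map(float,p)),True) for p in pi])
                return np.mean(np.minimum(s,0)**2)+ (1e-3*(-np.sort(s)[:40]).clip(-9,0)**2).mean()
            r=min((minimize(f,[cx,cy,-17+base+k],method="Nelder-Mead",options=dict(maxiter=80,xatol=.05)) for k in(-4,4)),key=lambda r:r.fun)
            print(n,nm,base,len(pi),r.x.round(1),round(r.fun,3))
E
python3 go.py 586.8 -86.6 150 -15
```

```text
top a 0 524 [587.3 -85.6 -15.5] 0.0
top a 180 524 [585.5 -90.9 165.3] 0.658
top b 0 534 [ 565.1 -166.6  -17.4] 0.002
top b 180 534 [ 562.8 -171.4  178.6] 0.809
scene a 0 334 [587.2 -87.1 -16.7] 0.015
scene a 180 334 [586.1 -92.6 164.2] 1.193
scene b 0 359 [ 564.8 -167.   -16.3] 0.077
scene b 180 359 [ 563.4 -172.9  173.5] 1.196
t 20.12 pos [435.5 323.  152.7] F [-0.6 -0.   0.4] w 60.2 gf 0.0
rot [-0.0024  0.0013  0.6588] d in new tool axes [-356.5  252.2    2.7] in present [-436.3  -18.9    3. ]
```

Both views fit a yaw of about -16.5° with the round back to +y for both heels, so heel_b's round back faces inward. Either way round is allowed in the carton. I'll grip 6 mm forward of each origin, on the flat sides.

>>> {"method": "servo_tool", "body": {
  "translation": [
    [0,0,0],
    [0,0,0],
    [0,0,0],
    [0,0,0],
    [0,0,0],
    [-30,25,0],
    [-40,30,0],
    [-42,30,0],
    [-42,30,0],
    [-42,30,0]
  ],
  "rot": [
    [0,0,0.137],
    [0,0,0.137],
    [0,0,0.137],
    [0,0,0.137],
    [0,0,0.137],
    [0,0,0],
    [0,0,0],
    [0,0,0],
    [0,0,0],
    [0,0,0]
  ],
  "jaw": [75,75,75,75,75,75,75,75,75,75]
}}

```text
clock: 21.38
tool_pos: [0.5192, 0.0927, 0.1529]
ee_rot: [-0.001, 0.801, 0.598, -0.001]
force: [0.7, 0.4, 0.2]
width: 0.876
gripper_force: 0.0
```

>>> {"method": "servo_tool", "body": {
  "translation": [
    [-42,30,0],
    [-42,30,0],
    [-42,25,0],
    [-25,15,0],
    [0,0,0]
  ],
  "rot": [
    [0,0,0],
    [0,0,0],
    [0,0,0],
    [0,0,0],
    [0,0,0]
  ],
  "jaw": [75,75,75,75,75]
}}

```text
clock: 22.0
tool_pos: [0.572, -0.0805, 0.1525]
ee_rot: [-0.001, 0.802, 0.597, -0.001]
force: [-0.2, 0.3, -0.3]
width: 0.878
gripper_force: 0.0
```

```bash
python3 go.py 585.5 -92.2 11 -16.5
```

```text
t 22.0 pos [572.  -80.5 152.5] F [-0.2  0.3 -0.3] w 75.0 gf 0.0
rot [-0.0028  0.0003 -0.003 ] d in new tool axes [ -7.4  16.3 141.5] in present [ -7.3  16.7 141.5]
```

>>> {"method": "servo_tool", "body": {
  "translation": [
    [-7,16,10],
    [0,0,30],
    [0,0,30],
    [0,0,20],
    [0,0,0],
    [0,0,0]
  ],
  "rot": [
    [0,0,0],
    [0,0,0],
    [0,0,0],
    [0,0,0],
    [0,0,0],
    [0,0,0]
  ],
  "jaw": [75,75,75,75,75,75]
}}

```text
clock: 22.75
tool_pos: [0.5865, -0.0899, 0.0656]
ee_rot: [0.001, 0.801, 0.598, 0.001]
force: [-0.3, 1.2, 0.7]
width: 0.879
gripper_force: 0.0
```

```bash
python3 go.py 585.5 -92.2 11 -16.5
```

```text
t 22.75 pos [586.5 -89.9  65.6] F [-0.3  1.2  0.7] w 75.0 gf 0.0
rot [ 0.0018 -0.0003  0.0003] d in new tool axes [-2.5 -0.3 54.6] in present [-2.5 -0.4 54.6]
```

>>> {"method": "servo_tool", "body": {
  "translation": [
    [-2,0,20],
    [0,0,15],
    [0,0,10],
    [0,0,5],
    [0,0,3],
    [0,0,0],
    [0,0,0]
  ],
  "rot": [
    [0,0,0],
    [0,0,0],
    [0,0,0],
    [0,0,0],
    [0,0,0],
    [0,0,0],
    [0,0,0]
  ],
  "jaw": [75,75,75,75,75,75,75]
}}

```text
clock: 23.62
tool_pos: [0.5856, -0.0921, 0.0118]
ee_rot: [0.0, 0.801, 0.598, 0.0]
force: [-0.3, -0.5, 0.1]
width: 0.88
gripper_force: 0.0
```

>>> {"method": "servo_tool", "body": {
  "translation": [
    [0,0,1],
    [0,0,0],
    [0,0,0],
    [0,0,0],
    [0,0,0],
    [0,0,0]
  ],
  "rot": [
    [0,0,0],
    [0,0,0],
    [0,0,0],
    [0,0,0],
    [0,0,0],
    [0,0,0]
  ],
  "jaw": [68,60,54,48,48,48]
}}

```text
clock: 24.38
tool_pos: [0.5855, -0.0921, 0.0107]
ee_rot: [0.0, 0.801, 0.598, 0.0]
force: [-0.0, 0.2, 4.9]
width: 0.621
gripper_force: 64.1
```

>>> {"method": "servo_tool", "body": {
  "translation": [
    [0,0,-4],
    [0,0,-10],
    [0,0,-25],
    [0,0,-35],
    [0,0,-35],
    [0,0,-20],
    [0,0,0]
  ],
  "rot": [
    [0,0,0],
    [0,0,0],
    [0,0,0],
    [0,0,0],
    [0,0,-0.124],
    [0,0,-0.124],
    [0,0,0]
  ],
  "jaw": [48,48,48,48,48,48,48]
}}

```text
clock: 25.25
tool_pos: [0.5862, -0.0922, 0.1415]
ee_rot: [0.002, 0.721, 0.692, 0.001]
force: [0.3, -1.0, -1.2]
width: 0.618
gripper_force: 63.6
```

```bash
python3 go.py 444.8 -293.1 6.7 -2.3
```

```text
t 25.25 pos [586.2 -92.2 141.5] F [ 0.3 -1.  -1.2] w 52.8 gf 63.6
rot [ 0.0041  0.0006 -0.001 ] d in new tool axes [-206.4 -133.2  134.8] in present [-206.4 -133.5  134.4]
```

>>> {"method": "servo_tool", "body": {
  "translation": [
    [-20,-13,0],
    [-35,-23,0],
    [-40,-26,0],
    [-40,-26,0],
    [-40,-26,0],
    [-25,-16,0],
    [-6,-3,0],
    [0,0,20],
    [0,0,20],
    [0,0,0]
  ],
  "rot": [
    [0,0,0],
    [0,0,0],
    [0,0,0],
    [0,0,0],
    [0,0,0],
    [0,0,0],
    [0,0,0],
    [0,0,0],
    [0,0,0],
    [0,0,0]
  ],
  "jaw": [48,48,48,48,48,48,48,48,48,48]
}}

```text
clock: 26.5
tool_pos: [0.4435, -0.291, 0.0969]
ee_rot: [-0.002, 0.721, 0.693, -0.0]
force: [0.2, 0.9, -0.9]
width: 0.621
gripper_force: 63.5
```

>>> {"method": "servo_tool", "body": {
  "translation": [
    [0,0,15],
    [0,0,15],
    [0,0,0],
    [0,0,0]
  ],
  "rot": [
    [0,0,0],
    [0,0,0],
    [0,0,0],
    [0,0,0]
  ],
  "jaw": [48,48,48,48]
}}

```text
clock: 27.0
tool_pos: [0.4443, -0.2927, 0.0695]
ee_rot: [0.0, 0.721, 0.693, 0.0]
force: [-0.9, -1.0, -1.4]
width: 0.618
gripper_force: 63.6
```

```bash
python3 go.py 444.8 -293.1 6.7 -2.3; python3 - <<'E'
from h import *
im2,d=viewer.grab_frame("scene");save("c1",cv2.resize(im2[150:310,70:260],None,fx=3,fy=3,interpolation=cv2.INTER_CUBIC))
E
```

```text
t 27.0 pos [ 444.3 -292.7   69.5] F [-0.9 -1.  -1.4] w 52.7 gf 63.6
rot [0.0004 0.0001 0.0001] d in new tool axes [-0.4  0.5 62.8] in present [-0.4  0.5 62.8]
```

View pics/c1.png

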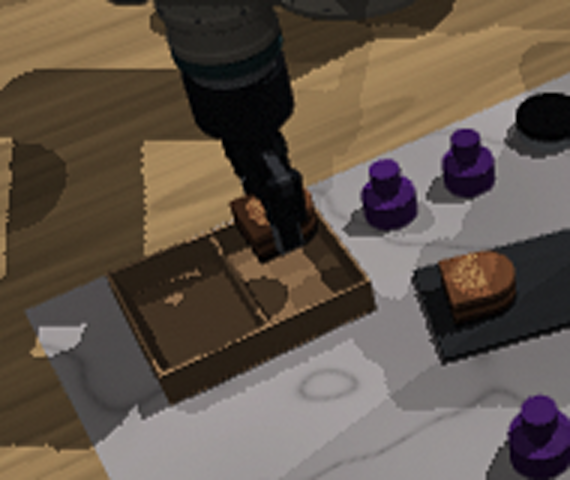

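The heel hangs over the +y half at crop (275,225), clear of the walls. I'll lower it.

>>> {"method": "servo_tool", "body": {
  "translation": [
    [0,0,15],
    [0,0,15],
    [0,0,15],
    [0,0,10],
    [0,0,4],
    [0,0,2],
    [0,0,0],
    [0,0,0]
  ],
  "rot": [
    [0,0,0],
    [0,0,0],
    [0,0,0],
    [0,0,0],
    [0,0,0],
    [0,0,0],
    [0,0,0],
    [0,0,0]
  ],
  "jaw": [48,48,48,48,48,48,48,48]
}}

```text
clock: 28.05
tool_pos: [0.4444, -0.2927, 0.0088]
ee_rot: [0.0, 0.721, 0.693, 0.0]
force: [-0.8, -0.3, -1.2]
width: 0.616
gripper_force: 63.6
```

>>> {"method": "servo_tool", "body": {
  "translation": [
    [0,0,1],
    [0,0,1],
    [0,0,0],
    [0,0,0]
  ],
  "rot": [
    [0,0,0],
    [0,0,0],
    [0,0,0],
    [0,0,0]
  ],
  "jaw": [48,48,48,48]
}}

```text
clock: 28.55
tool_pos: [0.4443, -0.2926, 0.0067]
ee_rot: [0.0, 0.721, 0.693, 0.0]
force: [-1.6, 2.0, 5.4]
width: 0.619
gripper_force: 63.9
```

>>> {"method": "servo_tool", "body": {
  "translation": [
    [0,0,0],
    [0,0,0],
    [0,0,0],
    [0,0,-8],
    [0,0,-20],
    [0,0,-35],
    [0,0,-40],
    [0,0,-30],
    [0,0,0],
    [0,0,0]
  ],
  "rot": [
    [0,0,0],
    [0,0,0],
    [0,0,0],
    [0,0,0],
    [0,0,0],
    [0,0,0],
    [0,0,0],
    [0,0,0.124],
    [0,0,0.124],
    [0,0,0]
  ],
  "jaw": [58,66,66,66,66,66,66,75,75,75]
}}

```text
clock: 29.8
tool_pos: [0.4442, -0.2926, 0.14]
ee_rot: [0.0, 0.801, 0.599, 0.0]
force: [-0.2, -0.5, -0.4]
width: 0.877
gripper_force: 0.0
```

```bash
python3 go.py 563.3 -172.6 11 -16.5
```

```text
t 29.8 pos [ 444.2 -292.6  140. ] F [-0.2 -0.5 -0.4] w 74.9 gf 0.0
rot [0.001  0.0003 0.0011] d in new tool axes [148.9  80.1 129. ] in present [148.8  80.1 129. ]
```

>>> {"method": "servo_tool", "body": {
  "translation": [
    [25,13,0],
    [40,22,0],
    [40,22,0],
    [32,17,0],
    [12,6,0],
    [0,0,30],
    [0,0,30],
    [0,0,10],
    [0,0,0]
  ],
  "rot": [
    [0,0,0],
    [0,0,0],
    [0,0,0],
    [0,0,0],
    [0,0,0],
    [0,0,0],
    [0,0,0],
    [0,0,0],
    [0,0,0]
  ],
  "jaw": [75,75,75,75,75,75,75,75,75]
}}

```text
clock: 30.92
tool_pos: [0.5627, -0.1728, 0.0691]
ee_rot: [-0.0, 0.801, 0.598, -0.0]
force: [-0.6, -0.9, 1.2]
width: 0.876
gripper_force: 0.0
```

```bash
python3 go.py 563.3 -172.6 11 -16.5
```

```text
t 30.93 pos [ 562.7 -172.8   69.1] F [-0.6 -0.9  1.2] w 74.8 gf 0.0
rot [-0.001  -0.      0.0001] d in new tool axes [ 0.3  0.5 58.1] in present [ 0.3  0.6 58.1]
```

>>> {"method": "servo_tool", "body": {
  "translation": [
    [0,0,20],
    [0,0,18],
    [0,0,11],
    [0,0,5],
    [0,0,3],
    [0,0,0],
    [0,0,0]
  ],
  "rot": [
    [0,0,0],
    [0,0,0],
    [0,0,0],
    [0,0,0],
    [0,0,0],
    [0,0,0],
    [0,0,0]
  ],
  "jaw": [75,75,75,75,75,75,75]
}}

```text
clock: 31.8
tool_pos: [0.5635, -0.1725, 0.0129]
ee_rot: [0.0, 0.801, 0.598, 0.0]
force: [-0.7, 0.2, -0.1]
width: 0.878
gripper_force: 0.0
```

>>> {"method": "servo_tool", "body": {
  "translation": [
    [0,0,1],
    [0,0,0],
    [0,0,0],
    [0,0,0],
    [0,0,0],
    [0,0,0]
  ],
  "rot": [
    [0,0,0],
    [0,0,0],
    [0,0,0],
    [0,0,0],
    [0,0,0],
    [0,0,0]
  ],
  "jaw": [68,60,54,48,48,48]
}}

```text
clock: 32.55
tool_pos: [0.5635, -0.1725, 0.0118]
ee_rot: [0.0, 0.801, 0.598, 0.0]
force: [-0.3, -0.0, 4.2]
width: 0.617
gripper_force: 63.6
```

>>> {"method": "servo_tool", "body": {
  "translation": [
    [0,0,-4],
    [0,0,-10],
    [0,0,-25],
    [0,0,-35],
    [0,0,-35],
    [0,0,-20],
    [0,0,0]
  ],
  "rot": [
    [0,0,0],
    [0,0,0],
    [0,0,0],
    [0,0,0],
    [0,0,-0.124],
    [0,0,-0.124],
    [0,0,0]
  ],
  "jaw": [48,48,48,48,48,48,48]
}}

```text
clock: 33.42
tool_pos: [0.564, -0.1727, 0.1425]
ee_rot: [0.002, 0.721, 0.692, 0.001]
force: [1.1, 0.1, -1.2]
width: 0.62
gripper_force: 63.1
```

```bash
python3 go.py 441.2 -383.1 6.7 -2.3; python3 heels.py h2
```

```text
t 33.42 pos [ 564.  -172.7  142.5] F [ 1.1  0.1 -1.2] w 53.0 gf 63.1
rot [ 0.0038  0.0012 -0.001 ] d in new tool axes [-215.1 -114.2  135.8] in present [-215.1 -114.6  135.6]
top board 0.03037002024522284 (439.6194763183594, 324.58831787109375) (78.31731414794922, 153.25186157226562) 24.500545501708984
top carton (443.08465576171875, -332.267578125) (182.7574462890625, 137.80184936523438) 87.9907455444336
scene board 0.03178815215864639 (437.8955993652344, 320.7965087890625) (79.3790512084961, 151.8710479736328) 22.5543270111084
scene carton (442.43017578125, -332.5093078613281) (182.28585815429688, 142.20159912109375) 87.78268432617188
```

View pics/h2.png

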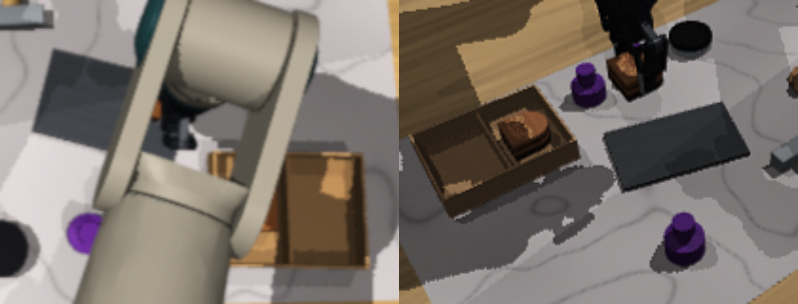

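heel_a stands in the +y half (right crop, (525,130)), the carton hasn't moved, and heel_b is in the gripper.

>>> {"method": "servo_tool", "body": {
  "translation": [
    [-20,-11,0],
    [-38,-20,0],
    [-42,-22,0],
    [-42,-22,0],
    [-40,-21,0],
    [-25,-14,0],
    [-8,-4,0],
    [0,0,20],
    [0,0,20],
    [0,0,0]
  ],
  "rot": [
    [0,0,0],
    [0,0,0],
    [0,0,0],
    [0,0,0],
    [0,0,0],
    [0,0,0],
    [0,0,0],
    [0,0,0],
    [0,0,0],
    [0,0,0]
  ],
  "jaw": [48,48,48,48,48,48,48,48,48,48]
}}

```text
clock: 34.78
tool_pos: [0.4401, -0.3809, 0.0976]
ee_rot: [-0.003, 0.721, 0.693, 0.0]
force: [0.2, -0.1, -1.8]
width: 0.62
gripper_force: 63.1
```

>>> {"method": "servo_tool", "body": {
  "translation": [
    [0,0,15],
    [0,0,15],
    [0,0,0],
    [0,0,0]
  ],
  "rot": [
    [0,0,0],
    [0,0,0],
    [0,0,0],
    [0,0,0]
  ],
  "jaw": [48,48,48,48]
}}

```text
clock: 35.28
tool_pos: [0.4408, -0.3828, 0.0706]
ee_rot: [0.0, 0.721, 0.693, 0.0]
force: [-0.6, -0.7, -0.5]
width: 0.619
gripper_force: 63.1
```

```bash
python3 go.py 441.2 -383.1 7.8 -2.3
```

```text
t 35.27 pos [ 440.8 -382.8   70.6] F [-0.6 -0.7 -0.5] w 52.9 gf 63.1
rot [0.0004 0.0002 0.    ] d in new tool axes [-0.3  0.4 62.8] in present [-0.3  0.4 62.8]
```

>>> {"method": "servo_tool", "body": {
  "translation": [
    [0,0,15],
    [0,0,15],
    [0,0,15],
    [0,0,10],
    [0,0,4],
    [0,0,2],
    [0,0,0],
    [0,0,0]
  ],
  "rot": [
    [0,0,0],
    [0,0,0],
    [0,0,0],
    [0,0,0],
    [0,0,0],
    [0,0,0],
    [0,0,0],
    [0,0,0]
  ],
  "jaw": [48,48,48,48,48,48,48,48]
}}

```text
clock: 36.28
tool_pos: [0.4409, -0.3829, 0.0098]
ee_rot: [0.0, 0.721, 0.693, 0.0]
force: [-0.2, -0.2, -1.6]
width: 0.617
gripper_force: 63.1
```

>>> {"method": "servo_tool", "body": {
  "translation": [
    [0,0,1],
    [0,0,1],
    [0,0,0],
    [0,0,0]
  ],
  "rot": [
    [0,0,0],
    [0,0,0],
    [0,0,0],
    [0,0,0]
  ],
  "jaw": [48,48,48,48]
}}

```text
clock: 36.78
tool_pos: [0.4408, -0.3828, 0.0077]
ee_rot: [0.0, 0.721, 0.693, 0.0]
force: [-1.7, 1.7, 3.6]
width: 0.622
gripper_force: 63.6
```

>>> {"method": "servo_tool", "body": {
  "translation": [
    [0,0,0],
    [0,0,0],
    [0,0,0],
    [0,0,-8],
    [0,0,-20],
    [0,0,-35],
    [0,0,-40],
    [0,0,-40],
    [0,0,-20],
    [0,0,0]
  ],
  "rot": [
    [0,0,0],
    [0,0,0],
    [0,0,0],
    [0,0,0],
    [0,0,0],
    [0,0,0],
    [0,0,0],
    [0,0,0],
    [0,0,0],
    [0,0,0]
  ],
  "jaw": [58,66,66,66,66,66,66,66,66,66]
}}

```text
clock: 38.02
tool_pos: [0.4414, -0.3834, 0.1738]
ee_rot: [0.003, 0.721, 0.693, 0.0]
force: [0.4, -0.4, -0.2]
width: 0.775
gripper_force: 0.0
```

>>> {"method": "servo_tool", "body": {
  "translation": [
    [40,10,0],
    [50,15,0],
    [50,15,0],
    [50,15,0],
    [50,10,0],
    [50,0,0],
    [50,0,0],
    [40,0,0],
    [20,0,0],
    [0,0,0]
  ],
  "rot": [
    [0,0,0],
    [0,0,0],
    [0,0,0],
    [0,0,0],
    [0,0,0],
    [0,0,0],
    [0,0,0],
    [0,0,0],
    [0,0,0],
    [0,0,0]
  ],
  "jaw": [66,66,66,66,66,66,66,66,66,66]
}}

```text
clock: 39.28
tool_pos: [0.5211, 0.0155, 0.1695]
ee_rot: [-0.001, 0.72, 0.694, -0.0]
force: [-0.4, -0.3, -1.3]
width: 0.767
gripper_force: 0.0
```

```bash
python3 - <<'E'
from h import *
im,d=viewer.grab_frame("top");P=cloud("top",d);im2,d2=viewer.grab_frame("scene")
save("fin",np.hstack([cv2.resize(im[120:335,65:490],(500,253)),cv2.resize(im[230:330,370:470],(253,253))]))
def R(q): 
    r=cv2.minAreaRect((q[:,:2]*1000).astype(np.float32));return len(q),np.median(q[:,2]).round(3),np.round(r[0],1),np.round(r[1],1),round(r[2],1)
z=P[...,2];X=P[...,0]*1000;Y=P[...,1]*1000
print("carton",R(P[(z>.0355)&(z<.045)&(abs(X-443)<100)&(abs(Y+332)<115)]))
for c in((445,-287),(441,-377)): print("heel",R(P[(z>.03)&(z<.0375)&(abs(X-c[0])<50)&(abs(Y-c[1])<38)]))
a=np.radians(22.7);u=(X-436.8)*np.cos(a)+(Y-324.2)*np.sin(a);v=-(X-436.8)*np.sin(a)+(Y-324.2)*np.cos(a)
m=(z>.026)&(z<.034)&(abs(u)<60)&(abs(v)<80);print("board u,v",np.percentile(u[m],[1,99]),np.percentile(v[m],[1,99]),np.percentile(z[m],[2,98]))
m=(z>.016)&(z<.0245)&(abs(u)<60)&(abs(v)<90);print("stops u,v",np.percentile(u[m],[1,99]),np.percentile(v[m],[1,99]))
E
```

```text
carton (848, np.float64(0.037), array([ 443.5, -332.1]), array([183.3, 137.9]), 88.0)
heel (517, np.float64(0.034), array([ 446.6, -287.5]), array([59.5, 52.3]), 88.9)
heel (533, np.float64(0.034), array([ 442.6, -377.3]), array([62.8, 52.4]), 88.3)
board u,v [-17.71517228  21.68059351] [-56.95199553  51.63249959] [0.02671924 0.03364339]
stops u,v [-40.94970337  40.38057084] [-76.06861716  78.00501094]
```

View pics/fin.png

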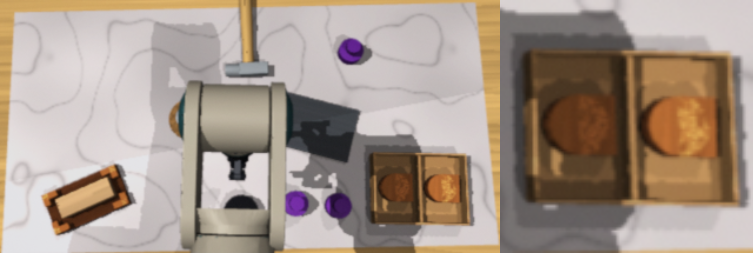

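Both heels stand mid-half (right crop, (580,125) and (680,125)). The board lies flat at z≈0.030 between the stops (85,198), and the carton hasn't moved. I'll hand the job in.

```bash
python3 -c "
from rig import order;print(order.finish_job())"
```

```text
the job is handed in; nothing more can be done
None
```

The job is handed in after about 40 s of robot time: the weight is on the cork mat, the board lies flat in its rest, and both heels stand mid-half in the carton, which did not move; the tin, the hammer and the purple look-alikes were not handled.

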